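# Feed the orange battery pack through the drop box flap

## Task

On the deck of the drop box, push the orange battery pack along its own lane, nose first through the green gravity flap ahead of it, until it drops over the sill and lies flat inside; then pull the fingers back out so that the flap swings fully shut behind it. Only push the pack, do not lift or carry it, and leave the blue pack and everything else on the bench where they are.

Things in the scene. Friction and masses are not known exactly. Their poses are not given: they have to be found in the camera images.
- drop_box: fixed grey feed box, 310 x 138 x 125 high, on a 3 mm mat. Origin: on its underside, below the shut flaps' plane, midway between its two lanes. x = feed direction (away from the robot), y left, z up. Level deck, top at z = 50, from x = -160 to the sill edge at x = 6; then the catch floor, 15 lower (z = 35), to the end wall at x = 144. Roof (z = 120-124) and walls behind the flaps are clear windows
- left_door (a point): centre of the left doorway's threshold: on the deck in the flap plane, at x 0, y +33, z 50 of the drop box. Lane and doorway are 60 wide, between 6 thick ribs: 12 high on the deck, full-height walls past the doorway. The doorway is 70 high, under a header 5 thick (top at z = 125)
- right_door (a point): the same for the right lane, at x 0, y -33, z 50 of the drop box. A pack that has dropped over the sill is low enough for the flap to shut over it; a flap cannot shut while a pack lies across the sill or fingers are in the doorway
- left_flap (a joint): left green gravity flap (lane y = +33), 56 wide x 56 high x 3 thick, 60 g, hung freely from its top edge (hinge at x = 2, z = 118 in the drop box frame). Angle in rad: 0 hangs shut, grows as its lower edge swings into the box, to 1.35 at most; it falls shut by its own weight and does not open towards the robot
- right_flap (a joint): right green gravity flap (lane y = -33), same as the left one
- left_flap_edge (a point): middle of the lower edge (black strip) of the left flap; 12 above the deck when shut
- right_flap_edge (a point): middle of the lower edge (black strip) of the right flap; 12 above the deck when shut
- orange_pack: loose orange battery pack with a black band near its front end, 70 long (x) x 46 wide (y) x 24 high, about 150 g, lying on the deck in one of the two lanes (either one), a little askew, in front of that lane's flap. Origin at the centre of its underside; its x axis points to its front end (nose, brass contacts), which faces the flap
- orange_nose (a point): middle of the orange pack's front end face, 35 ahead of its origin and 12 up
- blue_pack: loose blue battery pack of the same shape and size, on the deck in the other lane; must stay there. Origin at the centre of its underside
- solder_spool: bare metal solder spool standing on end, 52 diameter x 42 high, loose bystander; origin at the centre of its underside
- tape_roll: red roll of tape lying flat, 100 diameter x 24 high, loose bystander; origin at the centre of its underside
- screwdriver: screwdriver with a yellow handle, about 160 long, lying on the bench beside the mat, loose bystander
- mug: white mug, 76 diameter x 90 high, loose bystander; origin at the centre of its underside
- spray_can: spray can with a blue body and white cap, 60 diameter x 170 high, loose bystander; origin at the centre of its underside
- shell_half: black plastic housing shell, 90 x 60 x 22, lying flat, loose bystander; origin at the centre of its underside
There are look-alikes about, which are no part of the job. There is more than one size of the orange_pack; the job needs the smallest.

How it is judged (in metres and radians):
On the way, in this order (a step that is already met when the one before it is completed fails the run):
1. the orange pack's nose is in the doorway with its flap pushed open (x of orange_nose in the frame of drop_box above 0.01 m and ((y of orange_pack in the frame of drop_box above 0 m and value of joint left_flap above 0.2 rad) or (y of orange_pack in the frame of drop_box below 0 m and value of joint right_flap above 0.2 rad))), for 0.05 s.
2. the orange pack has dropped over the sill onto the catch floor (x of orange_pack in the frame of drop_box between 0.039 and 0.115 m and z of orange_pack in the frame of drop_box between 0.03 and 0.04 m and y of orange_pack in the frame of drop_box between -0.066 and 0.066 m), for 0.05 s.
At the end, for the whole second after the job is handed in: the orange pack lies flat (within 0.15 rad) and at rest on the catch floor, its origin 39 to 115 mm past the flap plane, both flaps hang shut (within 0.06 rad), and the blue pack is within 12 mm of where it started (all of step 2 and angle between orange_pack's own z axis and vertical below 0.15 rad and linear speed of orange_pack below 0.02 m/s and value of joint each of left_flap, right_flap below 0.06 rad and distance of blue_pack from where it was at the start of the episode below 0.012 m); the robot touches nothing.
It fails at once if the orange pack is lifted more than 15 mm off the deck (z of orange_pack in the frame of drop_box above 0.065 m).
It fails at once if the orange pack is pushed off the deck onto the bench (z of orange_pack in the frame of drop_box below 0.025 m).
It fails at once if the blue pack is moved more than 12 mm (distance of blue_pack from where it was at the start of the episode above 0.012 m).
It fails at once if a bystander is moved more than 15 mm (distance of any of solder_spool, tape_roll, screwdriver, mug, spray_can, shell_half from where it was at the start of the episode above 0.015 m).
It also fails if it takes over 35 s, if anything falls off the work surface, if the arm or the gripper's body presses on something with over 40 N, if the wrist force passes 120 N, or if a joint passes its speed limit or range.

## Robot

A 6-joint arm with a two-finger parallel gripper is mounted at the origin on the work surface. World frame = base frame: x ahead of the robot, y to its left, z up, the work surface at z = 0. Lengths are in mm, angles in rad, forces in N, time in s.
With the tool pointing down it reaches from about 275 to 1000 mm from the base axis. Payload 8.4 kg.
Tool frame: the origin (TCP) lies at the very end of the fingers, on their centre line; the grasp point (between the pads) lies 19 mm behind it; z points along the fingers, y is the direction in which the jaws open and shut (so a half turn about z gives the same grasp; the last joint's range is limited). The gripper opens to 85 mm and grips with 20 to 120 N. Pads are 22 mm wide; open, the fingers measure 114 mm over their backs; the gripper's body (76 mm by 85 mm) begins 54 mm behind the grasp point. The pads swing forward as they close: fully open they stand 13 mm farther back than shut.
Start: joints at [-1.245, 0.353, 1.633, -0, 1.155, -0.002], TCP at [201.224, -591.724, 231.281] pointing down, gripper open.
Joint ranges: [-2.63, 2.63], [-0.92, 2.1], [0.06, 2.66], [-1.3, 4.44], [0, 2.69], [-3.02, 3.02]. Speed limits (rad/s): [2.22, 2.22, 2.79, 3.14, 3.14, 3.14].

## Interface

Orientations are given as [roll, pitch, yaw] about the fixed x, y, z axes, in that order (R = Rz(yaw) Ry(pitch) Rx(roll)).
In Python, from rig import readout, grab_frame, calibration, r gives the robot as it stands. The module is installed in compiled form; this text tells all that it offers.
- The arm moves only by the tool play_rows, never from a script. Its argument "rows" is a list of rows, each a list of 3 entries, a list of its own where there are three numbers: the closure in counts, from 0 (fully open) to 255 (shut), then the shift along the tool's x, y, z in cm, then the turn, a rotation vector about the tool's x, y, z in rad. In form: [[gripper, [dx, dy, dz], [rx, ry, rz]], ...]. A call has 1 to 12 rows; each row is the pose to reach, as a shift and turn from the pose commanded when the call began, along the tool's axes at that moment; what a row does not reach only later rows make up. A row lasts 1/12 s, in which the tool goes at most 41.7 mm and 7.16 degrees, less where a joint would pass 70% of its speed; a pose out of reach is approached as far as the arm can. A call with a gripper value outside its range is refused whole. The fingers move at their own pace and stop on an object; "squeeze" is the grip in N (left out, the last holds). Time passes only in rows, so rows that repeat a pose let the fingers close. It gives the time, the measured TCP pose, the force and the opening at its end, in the units of the state.
- readout.sense(): the state, without advancing time (a new reading comes with each control period).
- grab_frame(name): name is "side" or "top" or "wrist"; returns (picture, depth): 400x640x3 uint8, red, green, blue; 400x640 float32, mm along the optical axis (not along the pixel's ray), 0 where there is no reading.
- calibration(name): a dict with "vfov" (degrees; the focal length in pixels is half the picture's height over the tangent of half this angle, whatever the lens; pixels are square), "cx", "cy" (the principal point, pixels), "cam_to_world" (4x4, takes a point from camera to world coordinates). Camera axes: x right, y down, z forward; pixel columns grow to the right and rows downward; lengths in mm; the calibration is good to about 2 mm. The wrist camera is an equidistant fisheye: a pixel r from the principal point sees the ray r / f radians off the axis. A picture is of the moment at which its call begins: read the wrist's pose just before it. calibration takes no time and is no camera call; for the wrist camera it gives the pose at the moment of the call.
- r.sign_off(): hands the job in, once; it reports no verdict.
The state is a dict: "clock": time; "qpos": joint angles; "qvel": joint speeds; "joint_efforts": joint torques, N m; "eef_pos": TCP position; "tcp_rot": TCP orientation; "contact_force": force on the tool from outside, world axes, zero at the start; "wrist_torque": the same for the moment, N m; "opening": opening from 0.0 (shut) to 1.0 (fully open).
Only numpy, scipy, OpenCV 4.12 (cv2) and the standard library are available. Lean on these libraries where they do the work, as an engineer would, in place of code of your own. Each camera call takes 0.05 s, during which the arm holds its last target.

## Working session

There is one attempt and no reset: what is moved stays moved. The work goes in short steps, Python scripts to look and compute and a tool call to move; the robot and the scene stay as the last step left them, time stands still between calls to the robot, and variables do not carry over. Pictures are saved under pics/ and viewed, and the job is handed in when it is done.

Besides the shell and the picture viewer there is one more tool, called after "Request:" by a JSON object that holds its "fn" and its "kwargs", one argument or row to a line. play_rows: Moves the arm, as the interface text tells. Its arguments: {"type":"object","properties":{"rows":{"type":"array"},"squeeze":{"type":"number"}},"required":["rows"]}

```bash
mkdir -p pics
cat > h.py <<'E'
import numpy as np, cv2
from rig import readout, grab_frame, calibration, r
def snap(n,tag):
    p,d=grab_frame(n); c=calibration(n)
    np.savez(f'{tag}.npz',p=p,d=d,c=np.array(c['cam_to_world']),k=np.array([200/np.tan(np.radians(c['vfov'])/2),c['cx'],c['cy']]))
    cv2.imwrite(f'pics/{tag}.png',p[:,:,::-1]); return p,d
def load(tag):
    z=np.load(f'{tag}.npz'); return z['p'],z['d'],z['c'],z['k']
def cloud(tag):
    p,d,T,k=load(tag); v,u=np.mgrid[:400,:640]
    P=np.stack([(u-k[1])/k[0]*d,(v-k[2])/k[0]*d,d],-1)
    return p,d,P@T[:3,:3].T+T[:3,3]
def ray(tag,u,v,z):
    p,d,T,k=load(tag); w=T[:3,:3]@np.array([(u-k[1])/k[0],(v-k[2])/k[0],1]); o=T[:3,3]
    return o+w*(z-o[2])/w[2]
E
python3 - <<'E'
from h import *
print(readout.sense())
for n in('side','top'): snap(n,n+'1'); print(calibration(n))
E
```

```text
{'clock': 0.0, 'qpos': array([-1.24539839e+00,  3.53687765e-01,  1.63415144e+00,  8.18042722e-06,
        1.15523006e+00, -2.39720193e-03]), 'qvel': array([-0.00073999, -0.0028163 ,  0.00124236, -0.00165147,  0.00046494,
        0.00046371]), 'joint_efforts': array([-2.03279618e-03, -6.05254698e+01, -3.42070091e+01, -3.29984587e-04,
        9.34099022e-03, -1.99955116e-05]), 'eef_pos': array([ 201.06717705, -591.24706597,  230.52955417]), 'tcp_rot': array([-3.14011607e+00, -1.10189913e-05,  3.27791819e-01]), 'contact_force': array([-0.26070519,  0.20726079,  0.05536259]), 'wrist_torque': array([-0.00545147,  0.01009142, -0.01391355]), 'opening': 1.0017260286209415}
{'vfov': 50.48805303294004, 'cx': 316.4108138390093, 'cy': 202.581960866564, 'cam_to_world': array([[-9.86388162e-01, -1.25347899e-01,  1.06425078e-01,
         3.34684950e+02],
       [-1.64276288e-01,  7.22905952e-01, -6.71133583e-01,
         7.81525941e+02],
       [ 7.18986217e-03, -6.79481338e-01, -7.33657561e-01,
         9.62197459e+02],
       [ 0.00000000e+00,  0.00000000e+00,  0.00000000e+00,
         1.00000000e+00]])}
{'vfov': 50.57910560110026, 'cx': 317.8552704590429, 'cy': 198.55629056509977, 'cam_to_world': array([[-1.42623100e-02, -9.95501955e-01,  9.36613300e-02,
         3.62022271e+02],
       [-9.99706357e-01,  1.23616361e-02, -2.08419965e-02,
         1.82046119e+01],
       [ 1.95904410e-02, -9.39310820e-02, -9.95385938e-01,
         1.17072496e+03],
       [ 0.00000000e+00,  0.00000000e+00,  0.00000000e+00,
         1.00000000e+00]])}
```

View pics/side1.png

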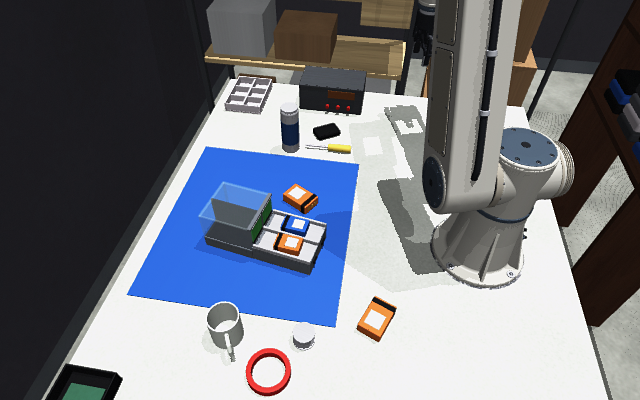

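View pics/top1.png

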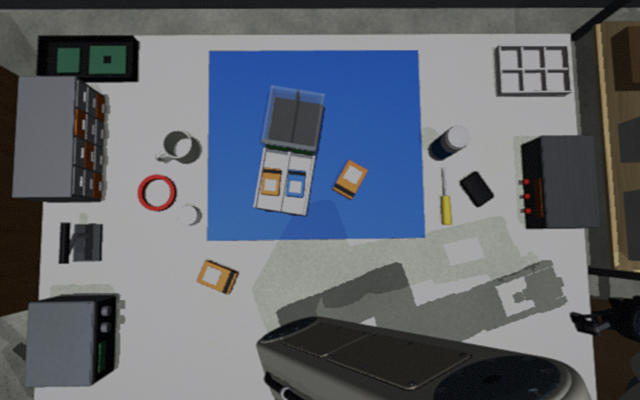

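Three orange packs appear in the top view: (269,182) on the deck's left lane, (351,179) on the mat and (217,276) on the bench. The deck one fits the description. I'll measure all three and enlarge the crop.

Run:
```python
from h import *
p,d,P=cloud('top1')
hsv=cv2.cvtColor(p,cv2.COLOR_RGB2HSV)
# orange blobs + interior: 
m=((hsv[...,0]>8)&(hsv[...,0]<22)&(hsv[...,1]>140)&(hsv[...,2]>90)).astype(np.uint8)
for name,mm in(('or',m),('bl',((hsv[...,0]>100)&(hsv[...,0]<120)&(hsv[...,1]>120)&(P[...,2]>60)).astype(np.uint8))):
  n,l,s,c=cv2.connectedComponentsWithStats(mm)
  for i in range(1,n):
    if s[i,4]>60:
      z=np.median(P[...,2][l==i]); q=np.array([ray('top1',u,v,z)[:2] for v,u in zip(*np.where(l==i))],np.float32)
      print(name,c[i].round(),s[i,4],'z',z.round(1),cv2.minAreaRect(q))
big=cv2.resize(p[70:230,190:440],None,fx=3,fy=3,interpolation=cv2.INTER_CUBIC)
cv2.imwrite('pics/crop1.png',big[:,:,::-1])
ps=load('side1')[0]
cv2.imwrite('pics/crop2.png',cv2.resize(ps[170:280,190:345],None,fx=5,fy=5,interpolation=cv2.INTER_CUBIC)[:,:,::-1])
```

```text
or [351. 178.] 276 z 35.0 ((528.130126953125, -97.60777282714844), (55.90934371948242, 71.67900848388672), 60.1528205871582)
or [271. 182.] 182 z 77.2 ((506.33380126953125, 117.95808410644531), (43.30274200439453, 56.417842864990234), 84.95720672607422)
or [216. 276.] 321 z 31.9 ((267.9164733886719, 272.688720703125), (71.04678344726562, 58.376869201660156), 67.09402465820312)
bl [276. 102.] 461 z 127.5 ((677.4526977539062, 91.82627868652344), (71.04573822021484, 141.93539428710938), 78.37366485595703)
bl [311.  96.] 253 z 127.6 ((719.9645385742188, 9.857337951660156), (63.77201843261719, 28.349201202392578), 81.20304107666016)
bl [440. 149.] 166 z 91.3 ((590.4808349609375, -325.3668212890625), (51.292545318603516, 33.66585159301758), 32.361934661865234)
bl [296. 184.] 199 z 77.4 ((501.29730224609375, 53.68147659301758), (42.92259979248047, 57.33651351928711), 83.69893646240234)
```

View pics/crop1.png

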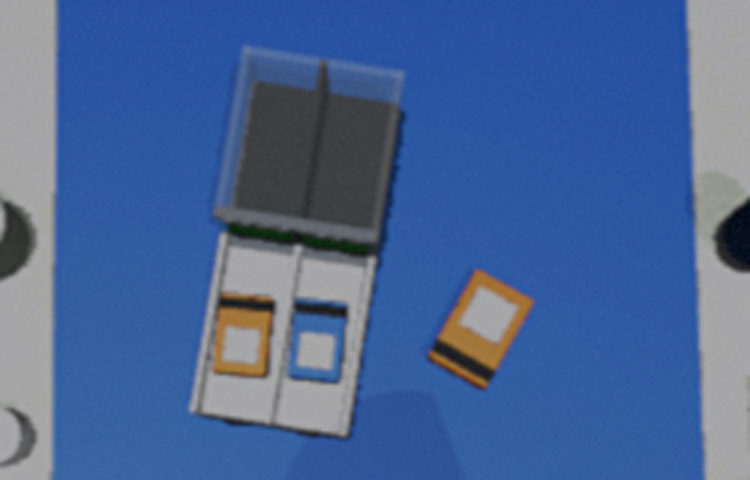

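View pics/crop2.png

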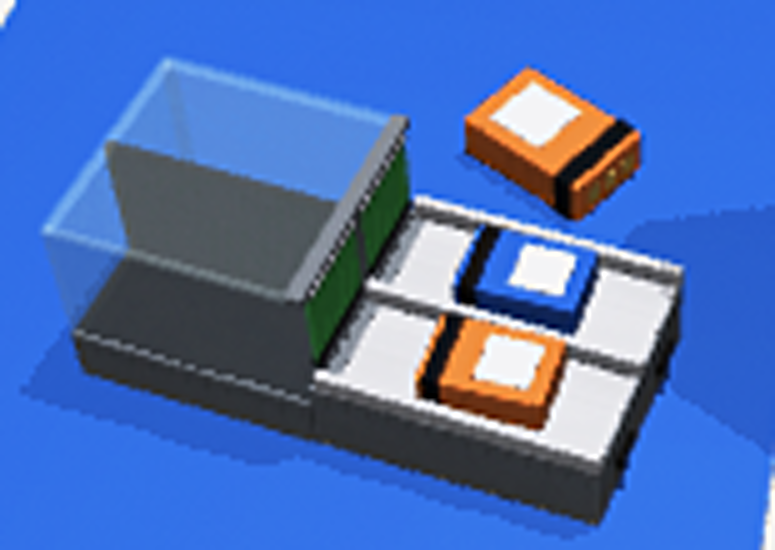

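The crops show the deck pack at top (269,182) in the left lane, nose (black band) towards the flap. It is 43 mm wide in the mask, against 56–58 mm for the other two, so it is the smallest and the right one. Next, the box frame.

Run:
```python
from h import *
p,d,P=cloud('top1')
hsv=cv2.cvtColor(p,cv2.COLOR_RGB2HSV)
# deck+packs footprint: non-mat pixels: mat is saturated blue w/ z~3
x,y,z=P[...,0],P[...,1],P[...,2]
reg=np.zeros(z.shape,bool); reg[80:225,240:335]=1
m=(reg&(z>30)&(z<72)).astype(np.uint8)
print(np.histogram(z[reg],bins=[-10,10,30,40,45,50,52,54,56,60,63,66,70,75,80,120,126,130,140]))
r2=reg&(z>48)&(z<67)&(hsv[...,1]<60)&(hsv[...,2]>90)
q=np.array([ray('top1',u,v,65)[:2] for v,u in zip(*np.where(r2))],np.float32)
print('deck',cv2.minAreaRect(q),cv2.boxPoints(cv2.minAreaRect(q)))
h=reg&(z>118)&(z<134); q2=np.stack([x[h],y[h]],-1).astype(np.float32)
print('roof',cv2.minAreaRect(q2),cv2.boxPoints(cv2.minAreaRect(q2)))
for u,v,zz in((253.3,207,65),(306.7,215.7,65),(262,141.5,128),(316.5,151,128),(271,85.5,128),(324.5,94.5,128)): print(u,v,ray('top1',u,v,zz).round(1))
from scipy import ndimage
cv2.imwrite('pics/m.png',cv2.resize(np.uint8(r2[70:230,190:440])*255,None,fx=3,fy=3))
# side
p,d,P=cloud('side1'); hs=cv2.cvtColor(p,cv2.COLOR_RGB2HSV)
for u,v,zz in((190+682/5,170+267/5,65),(190+603/5,170+462/5,65),(190+405/5,170+122/5,128),(190+300/5,170+298/5,128),(190+45/5,170+230/5,128),(190+168/5,170+62/5,128)): print('s',u,v,ray('side1',u,v,zz).round(1),P[int(v),int(u)].round(0))
```

```text
(array([6960,   44,   50,   10,   91,  296,  650,  483,  261,   82,  218,
        181,  185,  709,  276,  814, 2111,  297]), array([-10,  10,  30,  40,  45,  50,  52,  54,  56,  60,  63,  66,  70,
        75,  80, 120, 126, 130, 140]))
deck ((513.7755737304688, 83.79487609863281), (137.2958526611328, 161.21539306640625), 80.14627075195312) [[422.60907   29.95433 ]
 [581.44617    2.364975]
 [604.9421   137.63542 ]
 [446.10498  165.22478 ]]
roof ((666.5258178710938, 57.724876403808594), (138.0687713623047, 152.81063842773438), 80.26828002929688) [[579.5507      2.5990677]
 [730.1624    -23.231285 ]
 [753.5009    112.850685 ]
 [602.8892    138.68103  ]]
253.3 207 [446. 164.  65.]
306.7 215.7 [421.4  24.8  65. ]
262 141.5 [605.1 134.  128. ]
316.5 151 [579.6  -1.9 128. ]
271 85.5 [749.2 111.  128. ]
324.5 94.5 [724.8 -24.2 128. ]
s 326.4 223.4 [424.8  33.3  65. ] [426.  32.  65.]
s 310.6 262.4 [445.3 168.4  65. ] [335. 782. 962.]
s 271.0 194.4 [582.7   9.6 128. ] [583.   7. 127.]
s 250.0 229.6 [605.8 138.9 128. ] [607. 135. 126.]
s 199.0 216.0 [748.4 117.4 128. ] [750. 115. 125.]
s 223.6 182.4 [724.2 -13.1 128. ] [727. -15. 128.]
```

View pics/m.png

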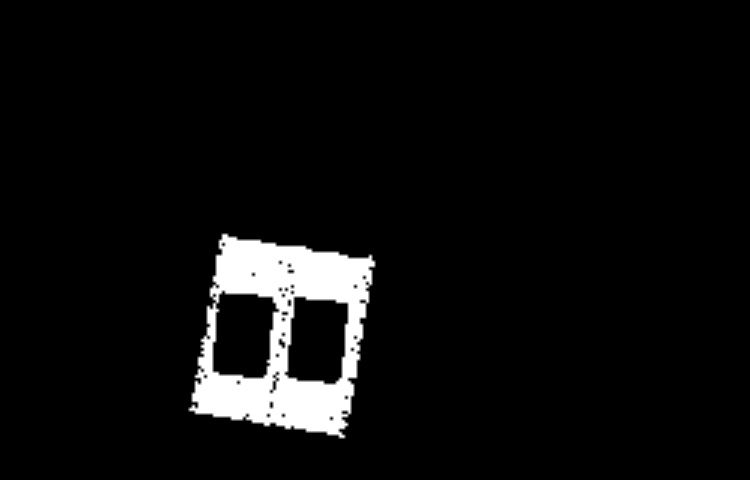

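```bash
cat >> h.py <<'E'
from scipy.spatial.transform import Rotation as Ro
B=np.array([592.,71.,3.]); W=-0.172
RB=Ro.from_euler('z',W)
def tobox(P): return RB.inv().apply(np.atleast_2d(P)-B)
def goal(xb,yb,zb,tilt):
    """TCP at box coords, tool x forward, tilted forward by tilt; prints shift/turn in tool axes"""
    s=readout.sense(); R=Ro.from_euler('xyz',s['tcp_rot']); p=RB.apply([xb,yb,zb])+B
    Rg=RB*Ro.from_euler('x',np.pi)*Ro.from_euler('y',tilt)
    print('shift cm',(R.inv().apply(p-s['eef_pos'])/10).round(2),'turn',(R.inv()*Rg).as_rotvec().round(3))
def where():
    s=readout.sense(); print(s['clock'],'tcp box',tobox(s['eef_pos']).round(1),'q',s['qpos'].round(2),'F',s['contact_force'].round(1),'open',round(s['opening'],2))
E
python3 - <<'E'
from h import *
for tag in('top1','side1'):
  p,d,P=cloud(tag); Q=tobox(P.reshape(-1,3)).reshape(P.shape)
  for n,s in(('left',1),('right',-1)):
    m=(Q[...,2]>70)&(Q[...,2]<80)&(Q[...,0]>-155)&(Q[...,0]<-20)&(abs(Q[...,1]-33*s)<32)
    q=Q[m][:,:2].astype(np.float32); print(tag,n,m.sum(),'z',np.median(Q[m][:,2]).round(1),cv2.minAreaRect(q), 'x',q[:,0].min(),q[:,0].max())
goal(-125,33,180,0); goal(-135,33,110,.785)
E
```

```text
top1 left 462 z 74.5 ((-86.23308563232422, 33.61171340942383), (69.98646545410156, 46.60376739501953), 3.4543280601501465) x -121.30228 -50.76221
top1 right 462 z 74.5 ((-80.75877380371094, -31.3204345703125), (69.8877944946289, 45.9259033203125), 3.0674054622650146) x -116.12518 -45.540443
side1 left 380 z 73.5 ((-85.22267150878906, 34.597129821777344), (70.33684539794922, 50.11000442504883), 3.2147347927093506) x -121.21497 -49.855946
side1 right 346 z 73.5 ((-79.62437438964844, -28.557518005371094), (71.27017974853516, 48.52439498901367), 4.941019535064697) x -114.72589 -44.381287
shift cm [ 48.94 -59.     4.84] turn [-0.001  0.     0.5  ]
shift cm [ 48.06 -59.47  11.84] turn [-0.197  0.769  0.473]
```

Both views agree: the pack is 70 x 46 with its top at z 74, origin at box (-86, 34), yaw about 3°. I'll go behind it with the fingers shut and tilted 45° forward, so they can pass under the header.

Request:
{"fn": "play_rows", "kwargs": {
  "rows": [
    [255,[44,-57,0],[0,0,0.5]],
    [255,[44,-57,0],[0,0,0.5]],
    [255,[44,-57,0],[0,0,0.5]],
    [255,[44,-57,0],[0,0,0.5]],
    [255,[44,-57,0],[0,0,0.5]],
    [255,[44,-57,0],[0,0,0.5]],
    [255,[44,-57,0],[0,0,0.5]],
    [255,[44,-57,0],[0,0,0.5]],
    [255,[44,-57,0],[0,0,0.5]],
    [255,[44,-57,0],[0,0,0.5]],
    [255,[44,-57,0],[0,0,0.5]],
    [255,[44,-57,0],[0,0,0.5]]
  ]
}}

```text
clock: 1.1
eef_pos: [362.9, -116.9, 231.4]
tcp_rot: [3.142, -0.0, -0.173]
contact_force: [0.6, -0.1, 0.8]
opening: 0.001
```

Run:
```python
from h import *
where(); goal(-165,33,160,.785)
```

```text
1.1 tcp box [[-193.5 -224.4  228.4]] q [-0.32 -0.04  2.11 -0.    1.07  1.43] F [ 0.6 -0.1  0.8] open 0.0
shift cm [  2.83 -25.74   6.84] turn [ 0.     0.785 -0.001]
```

Request:
{"fn": "play_rows", "kwargs": {
  "rows": [
    [255,[2.8,-25.7,4],[0,0.785,0]],
    [255,[2.8,-25.7,4],[0,0.785,0]],
    [255,[2.8,-25.7,4],[0,0.785,0]],
    [255,[2.8,-25.7,4],[0,0.785,0]],
    [255,[2.8,-25.7,4],[0,0.785,0]],
    [255,[2.8,-25.7,4],[0,0.785,0]],
    [255,[2.8,-25.7,4],[0,0.785,0]],
    [255,[2.8,-25.7,4],[0,0.785,0]],
    [255,[2.8,-25.7,4],[0,0.785,0]],
    [255,[2.8,-25.7,4],[0,0.785,0]],
    [255,[2.8,-25.7,4],[0,0.785,0]],
    [255,[2.8,-25.7,4],[0,0.785,0]]
  ]
}}

```text
clock: 2.1
eef_pos: [445.8, 5.1, 219.5]
tcp_rot: [-3.131, -0.769, -0.099]
contact_force: [0.6, -0.8, 1.2]
opening: 0.003
```

Run:
```python
from h import *
where(); goal(-158,33,61,.785)
snap('side','side2');snap('top','top2')
```

```text
2.1 tcp box [[-132.7  -89.9  216.5]] q [ 0.11 -0.18  2.53 -1.3   0.14  3.02] F [ 0.6 -0.8  1.2] open 0.0
shift cm [-11.98 -12.34  10.18] turn [-0.062  0.016  0.052]
```

View pics/side2.png

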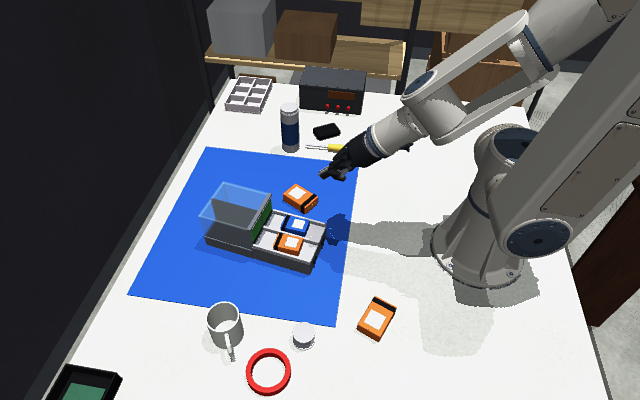

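View pics/top2.png

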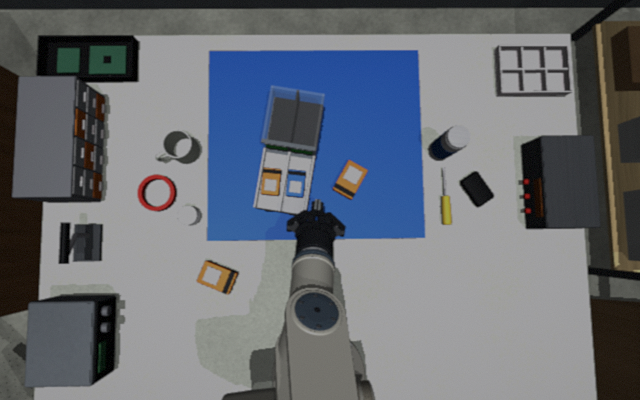

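The views show the arm stalled at box y ≈ -90, gripper at top (317,225). The wrist is near singular: q5 is about 0, and q4 and q6 are at their limits. I'll unwind by going steep again, then turn the tool half round (the same finger shape) so q6 is mid-range.

Run:
```python
from h import *
where(); goal(-165,33,200,.15)
```

```text
2.2 tcp box [[-132.6  -95.1  216.1]] q [ 0.1  -0.18  2.53 -1.29  0.15  3.02] F [-0.9  0.2 -0.5] open 0.0
shift cm [ -2.88 -12.99  -0.43] turn [-0.036 -0.618  0.059]
```

Request:
{"fn": "play_rows", "kwargs": {
  "rows": [
    [255,[0,0,0],[-0.01,-0.12,0.01]],
    [255,[0,0,0],[-0.02,-0.24,0.02]],
    [255,[0,0,0],[-0.03,-0.36,0.03]],
    [255,[0,0,0],[-0.03,-0.48,0.04]],
    [255,[-2.9,-13,-0.4],[-0.04,-0.62,0.06]],
    [255,[-2.9,-13,-0.4],[-0.04,-0.62,0.06]],
    [255,[-2.9,-13,-0.4],[-0.04,-0.62,0.06]],
    [255,[-2.9,-13,-0.4],[-0.04,-0.62,0.06]],
    [255,[-2.9,-13,-0.4],[-0.04,-0.62,0.06]],
    [255,[-2.9,-13,-0.4],[-0.04,-0.62,0.06]]
  ]
}}

```text
clock: 3.03
eef_pos: [436.6, 134.7, 203.0]
tcp_rot: [3.135, -0.149, -0.166]
contact_force: [-0.1, -0.1, 0.5]
opening: -0.004
```

Run:
```python
from h import *
where(); print(readout.sense()['tcp_rot']);goal(-165,33,200,.0)
```

```text
3.0333 tcp box [[-164.    36.2  200. ]] q [ 0.36  0.06  2.09 -0.1   0.87  2.16] F [-0.1 -0.1  0.5] open -0.0
[ 3.13484044 -0.14920022 -0.16561629]
shift cm [-0.1   0.32 -0.01] turn [ 0.006 -0.149  0.006]
```

```bash
cat > kin.py <<'E'
import numpy as np
from scipy.spatial.transform import Rotation as Ro
from scipy.optimize import least_squares
D=[([-1.24539839,.353687765,1.63415144,0,1.15523,-.0023972],[201.067,-591.247,230.53]),
([-0.32,-0.04,2.11,0,1.07,1.43],[362.9,-116.9,231.4]),
([0.10,-0.18,2.53,-1.29,0.15,3.02],None),
([.36,.06,2.09,-.1,.87,2.16],[436.6,134.7,203.])]
def fk(q,k):
    d1,a1,L2,L3,a3,L6=k
    R=Ro.from_euler('z',q[0]); p=R.apply([a1,0,d1])
    R=R*Ro.from_euler('y',q[1]); p=p+R.apply([0,0,L2])
    R=R*Ro.from_euler('y',q[2]); p=p+R.apply([a3,0,L3])
    R=R*Ro.from_euler('z',q[3]*SG)*Ro.from_euler('y',q[4]); p=p+R.apply([0,0,L6])
    R=R*Ro.from_euler('z',q[5]*SG)*Ro.from_euler('z',-np.pi/2*0)
    return p,R
SG=1
E
python3 - <<'E'
import kin; from kin import *
from h import tobox,B,RB
D[2]=(D[2][0],list(RB.apply([-132.6,-95.1,216.1])+B))
rots=[[-3.14,0,.3278],[3.142,0,-.173],None,[3.135,-.149,-.166]]
for sg in(1,-1):
  kin.SG=sg
  f=lambda k: np.concatenate([fk(q,k)[0]-p for q,p in D]+[(np.array(k)-[300,50,400,400,0,250])*0.01])
  s=least_squares(f,[300,50,400,400,0,250]); print(sg,s.x.round(1),f(s.x)[:12].round(1))
  for (q,p),r in zip(D,rots):
    if r: print((fk(q,s.x)[1].inv()*Ro.from_euler('xyz',r)).as_rotvec().round(2))
E
```

```text
1 [260.6  11.5 576.6 471.1  44.4 340.6] [-1.8  0.5 -1.  -1.  -3.   0.3 -0.5 -4.5 -0.5  1.2  2.3  1.2]
[0.   0.   1.57]
[ 0.   -0.    1.56]
[-0.    0.    1.57]
-1 [-661.6  305.6  643.9  -62.7 -336.2   67.4] [ -6.9  15.8 -22.6   3.4  -4.5   8.2 -20.8  52.3 -12.7  14.6  40.6  27.2]
[0.   0.   1.57]
[-0.   -0.   -1.86]
[-0.11  0.11 -0.52]
```

The kinematic model fits to a few mm, so I'll check the joint ranges along the push for several tilts.

Run:
```python
from kin import *
from h import B,RB
k=[260.6,11.5,576.6,471.1,44.4,340.6]
lo=np.array([-2.63,-.92,.06,-1.3,0,-3.02]);hi=np.array([2.63,2.1,2.66,4.44,2.69,3.02])
def ik(x,y,z,t,flip,q0):
  p=RB.apply([x,y,z])+B; R=RB*Ro.from_euler('x',np.pi)*Ro.from_euler('y',t)*Ro.from_euler('z',np.pi*flip)
  def f(q):
    a,b=fk(q,k); return np.concatenate([(a-p)/100,((b*Ro.from_euler('z',np.pi/2)).inv()*R).as_rotvec()])
  s=least_squares(f,np.clip(q0,lo+.01,hi-.01),bounds=(lo,hi)); return s.x,s.cost
for flip,q6 in((0,2.16),(1,-1)):
 for t in(.45,.6,.7,.785):
  for x,z in((-165,160),(-160,61),(-100,61),(-40,61),(15,61)):
   q,c=ik(x,33,z,t,flip,[.3,.1,2.1,-.4,.6,q6]); print(flip,t,x,z,q.round(2),'cost %.1e'%c)
```

```text
0 0.45 -165 160 [ 0.5   0.03  2.33 -0.61  0.49  2.74] cost 5.0e-26
0 0.45 -160 61 [ 0.44  0.27  2.38 -0.9   0.27  3.02] cost 2.4e-03
0 0.45 -100 61 [ 0.38  0.32  2.3  -0.96  0.26  3.02] cost 4.7e-04
0 0.45 -40 61 [ 0.32  0.38  2.21 -0.96  0.25  2.97] cost 4.1e-26
0 0.45 15 61 [ 0.26  0.43  2.11 -0.78  0.26  2.73] cost 3.8e-29
0 0.6 -165 160 [ 0.54  0.02  2.39 -0.88  0.44  3.02] cost 1.9e-03
0 0.6 -160 61 [ 0.43  0.26  2.39 -0.93  0.25  3.02] cost 2.3e-02
0 0.6 -100 61 [ 0.37  0.32  2.31 -0.99  0.24  3.02] cost 1.6e-02
0 0.6 -40 61 [ 0.31  0.38  2.22 -1.04  0.23  3.02] cost 9.5e-03
0 0.6 15 61 [ 0.27  0.43  2.14 -1.08  0.23  3.02] cost 5.2e-03
0 0.7 -165 160 [ 0.53  0.01  2.41 -0.91  0.4   3.02] cost 1.2e-02
0 0.7 -160 61 [ 0.43  0.25  2.39 -0.95  0.24  3.02] cost 4.8e-02
0 0.7 -100 61 [ 0.36  0.31  2.31 -1.01  0.23  3.02] cost 3.7e-02
0 0.7 -40 61 [ 0.31  0.37  2.23 -1.06  0.22  3.02] cost 2.8e-02
0 0.7 15 61 [ 0.27  0.43  2.14 -1.1   0.22  3.02] cost 2.0e-02
0 0.785 -165 160 [ 0.52  0.    2.42 -0.94  0.38  3.02] cost 2.7e-02
0 0.785 -160 61 [ 0.43  0.25  2.4  -0.97  0.23  3.02] cost
[... 813 characters left out ...]
  0.44  2.16 -1.3   0.25  0.13] cost 2.3e-03
1 0.7 -165 160 [ 0.65  0.05  2.46 -1.3   0.5   0.4 ] cost 5.1e-04
1 0.7 -160 61 [ 0.6   0.31  2.4  -1.3   0.44  0.45] cost 2.4e-02
1 0.7 -100 61 [ 0.47  0.35  2.32 -1.3   0.37  0.31] cost 2.2e-02
1 0.7 -40 61 [ 0.38  0.39  2.23 -1.3   0.32  0.22] cost 1.8e-02
1 0.7 15 61 [ 0.31  0.44  2.15 -1.3   0.29  0.15] cost 1.4e-02
1 0.785 -165 160 [ 0.69  0.07  2.45 -1.3   0.56  0.43] cost 5.8e-03
1 0.785 -160 61 [ 0.66  0.33  2.39 -1.3   0.52  0.51] cost 4.3e-02
1 0.785 -100 61 [ 0.51  0.36  2.31 -1.3   0.43  0.36] cost 4.1e-02
1 0.785 -40 61 [ 0.4   0.4   2.23 -1.3   0.36  0.24] cost 3.6e-02
1 0.785 15 61 [ 0.33  0.44  2.15 -1.3   0.32  0.17] cost 3.0e-02
```

```bash
cat >> kin.py <<'E'
from h import B,RB
k=[260.6,11.5,576.6,471.1,44.4,340.6]
lo=np.array([-2.63,-.92,.06,-1.3,0,-3.02]);hi=np.array([2.63,2.1,2.66,4.44,2.69,3.02])
def ik(x,y,z,t,psi,flip,q0):
  p=RB.apply([x,y,z])+B; R=Ro.from_euler('z',psi)*RB*Ro.from_euler('x',np.pi)*Ro.from_euler('y',t)*Ro.from_euler('z',np.pi*flip)
  def f(q):
    a,b=fk(q,k); return np.concatenate([(a-p)/100,((b*Ro.from_euler('z',np.pi/2)).inv()*R).as_rotvec()])
  s=least_squares(f,np.clip(q0,lo+.01,hi-.01),bounds=(lo,hi)); return s.x,s.cost
E
python3 - <<'E'
from kin import *
for psi in(0,.1,.2,.3):
 for x in(-155,-100,-40,10):
  best=None
  for t in np.arange(.3,1.0,.05):
   for q5 in (.3,):
    q,c=ik(x,33,62,t,psi,1,[.3,.3,2.2,-.8,q5,-.3])
    if c<1e-8: best=(round(t,2),q.round(2))
  print(psi,x,best)
E
```

```text
0 -155 (np.float64(0.45), array([ 0.48,  0.28,  2.41, -1.27,  0.28,  0.29]))
0 -100 (np.float64(0.45), array([ 0.39,  0.33,  2.32, -1.14,  0.26,  0.07]))
0 -40 (np.float64(0.5), array([ 0.33,  0.38,  2.24, -1.28,  0.25,  0.16]))
0 10 (np.float64(0.5), array([ 0.28,  0.43,  2.15, -1.1 ,  0.24, -0.07]))
0.1 -155 (np.float64(0.4), array([ 0.42,  0.27,  2.39, -0.98,  0.22, -0.14]))
0.1 -100 (np.float64(0.45), array([ 0.36,  0.32,  2.33, -1.18,  0.2 , -0.01]))
0.1 -40 (np.float64(0.45), array([ 0.29,  0.37,  2.22, -0.91,  0.19, -0.34]))
0.1 10 (np.float64(0.5), array([ 0.25,  0.42,  2.16, -1.09,  0.17, -0.2 ]))
0.2 -155 (np.float64(0.4), array([ 0.38,  0.26,  2.4 , -0.94,  0.17, -0.3 ]))
0.2 -100 (np.float64(0.45), array([ 0.32,  0.31,  2.34, -1.18,  0.14, -0.13]))
0.2 -40 (np.float64(0.45), array([ 0.25,  0.37,  2.23, -0.77,  0.14, -0.6 ]))
0.2 10 (np.float64(0.5), array([ 0.22,  0.42,  2.17, -0.97,  0.11, -0.44]))
0.3 -155 (np.float64(0.4), array([ 0.35,  0.26,  2.41, -0.8 ,  0.12, -0.57]))
0.3 -100 (np.float64(0.45), array([ 0.28,  0.31,  2.35, -1.07,  0.08, -0.37]))
0.3 -40 (np.float64(0.45), array([ 0.22,  0.37,  2.24, -0.41,  0.1 , -1.08]))
0.3 10 (np.float64(0.5), array([ 0.18,  0.41,  2.18, -0.44,  0.06, -1.08]))
```

Tilt 0.45–0.5 with the half-turned tool is feasible along the whole push. The finger axis then stays about 20 mm clear of the header corner at TCP x = +4, which is enough. Turning the tool half round now.

Request:
{"fn": "play_rows", "kwargs": {
  "rows": [
    [255,[0,0,0],[0,0,-0.12]],
    [255,[0,0,0],[0,0,-0.24]],
    [255,[0,0,0],[0,0,-0.36]],
    [255,[0,0,0],[0,0,-0.48]],
    [255,[0,0,0],[0,0,-0.6]],
    [255,[0,0,0],[0,0,-0.72]],
    [255,[0,0,0],[0,0,-0.84]],
    [255,[0,0,0],[0,0,-0.96]],
    [255,[0,0,0],[0,0,-1.08]],
    [255,[0,0,0],[0,0,-1.2]],
    [255,[0,0,0],[0,0,-1.32]],
    [255,[0,0,0],[0,0,-1.44]]
  ]
}}

```text
clock: 4.03
eef_pos: [434.7, 132.5, 203.1]
tcp_rot: [2.991, -0.012, 1.278]
contact_force: [-0.3, -0.5, 0.8]
opening: -0.008
```

Request:
{"fn": "play_rows", "kwargs": {
  "rows": [
    [255,[0,0,0],[0,0,-0.12]],
    [255,[0,0,0],[0,0,-0.24]],
    [255,[0,0,0],[0,0,-0.36]],
    [255,[0,0,0],[0,0,-0.48]],
    [255,[0,0,0],[0,0,-0.6]],
    [255,[0,0,0],[0,0,-0.72]],
    [255,[0,0,0],[0,0,-0.84]],
    [255,[0,0,0],[0,0,-0.96]],
    [255,[0,0,0],[0,0,-1.08]],
    [255,[0,0,0],[0,0,-1.2]],
    [255,[0,0,0],[0,0,-1.32]],
    [255,[0,0,0],[0,0,-1.44]]
  ]
}}

```text
clock: 5.03
eef_pos: [434.7, 132.5, 203.1]
tcp_rot: [3.11, 0.147, 2.715]
contact_force: [0.3, 0.7, 0.0]
opening: 0.0
```

```bash
cat >> h.py <<'E'
def goalf(xb,yb,zb,tilt):
    s=readout.sense(); R=Ro.from_euler('xyz',s['tcp_rot']); p=RB.apply([xb,yb,zb])+B
    Rg=RB*Ro.from_euler('x',np.pi)*Ro.from_euler('y',tilt)*Ro.from_euler('z',np.pi)
    print('shift cm',(R.inv().apply(p-s['eef_pos'])/10).round(2),'turn',(R.inv()*Rg).as_rotvec().round(3))
E
python3 - <<'E'
from h import *
where(); goalf(-165,33,130,.45)
E
```

```text
5.0333 tcp box [[-165.5   33.7  200.1]] q [ 0.35  0.05  2.1  -0.11  0.87 -0.73] F [0.3 0.7 0. ] open 0.0
shift cm [ 0.96 -0.27  6.94] turn [-0.044 -0.297 -0.249]
```

Request:
{"fn": "play_rows", "kwargs": {
  "rows": [
    [255,[0.5,-0.15,3.5],[-0.02,-0.15,-0.12]],
    [255,[0.96,-0.27,6.94],[-0.044,-0.297,-0.249]],
    [255,[0.96,-0.27,6.94],[-0.044,-0.297,-0.249]],
    [255,[0.96,-0.27,6.94],[-0.044,-0.297,-0.249]],
    [255,[0.96,-0.27,6.94],[-0.044,-0.297,-0.249]],
    [255,[0.96,-0.27,6.94],[-0.044,-0.297,-0.249]]
  ]
}}

```text
clock: 5.53
eef_pos: [435.2, 132.8, 133.1]
tcp_rot: [3.14, 0.448, 2.964]
contact_force: [0.6, 0.3, -0.0]
opening: 0.003
```

Run:
```python
from h import *
where(); goalf(-155,33,62,.42)
snap('side','side3')
```

```text
5.5333 tcp box [[-165.1   34.   130.1]] q [ 0.5   0.1   2.34 -0.7   0.43 -0.29] F [ 0.6  0.3 -0. ] open 0.0
shift cm [ 2.04 -0.11  6.58] turn [-0.     0.028 -0.005]
```

View pics/side3.png

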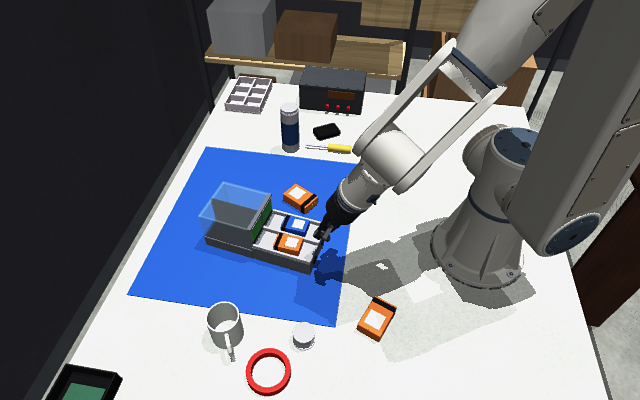

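The fingers, tip near (322,238), stand behind the left lane, tilted forward. Lowering to the deck behind the pack.

Request:
{"fn": "play_rows", "kwargs": {
  "rows": [
    [255,[1,-0.1,3.3],[0,0.015,0]],
    [255,[1.5,-0.1,5],[0,0.028,0]],
    [255,[2.04,-0.11,6.58],[0,0.028,0]],
    [255,[2.04,-0.11,6.58],[0,0.028,0]],
    [255,[2.04,-0.11,6.58],[0,0.028,0]]
  ]
}}

```text
clock: 6.0
eef_pos: [446.7, 130.0, 65.2]
tcp_rot: [3.14, 0.42, 2.962]
contact_force: [0.4, -0.8, -0.6]
opening: -0.004
```

Run:
```python
from h import *
where(); goalf(-155,33,62,.42); goalf(-60,33,62,.46);goalf(-10,33,62,.46)
p,_=snap('side','side4')
cv2.imwrite('pics/c4.png',cv2.resize(p[170:280,190:360],None,fx=4,fy=4,interpolation=cv2.INTER_CUBIC)[:,:,::-1])
```

```text
6.0 tcp box [[-153.2   33.3   62.2]] q [ 0.46  0.28  2.36 -1.01  0.29  0.02] F [ 0.4 -0.8 -0.6] open -0.0
shift cm [ 0.17 -0.03 -0.06] turn [-0.001  0.    -0.007]
shift cm [-8.5   0.04  3.82] turn [-0.002 -0.04  -0.007]
shift cm [-13.07   0.07   5.86] turn [-0.002 -0.04  -0.007]
```

View pics/c4.png

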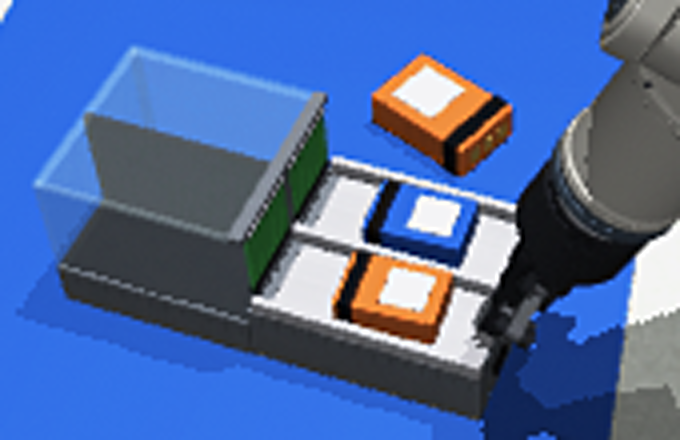

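The finger tip is on the deck at crop (490,335), centred behind the orange pack and touching nothing. Pushing steadily.

Request:
{"fn": "play_rows", "kwargs": {
  "rows": [
    [255,[-0.85,0,0.38],[0,0,0]],
    [255,[-1.7,0,0.76],[0,-0.01,0]],
    [255,[-2.55,0,1.14],[0,-0.01,0]],
    [255,[-3.4,0,1.52],[0,-0.02,0]],
    [255,[-4.25,0,1.9],[0,-0.02,0]],
    [255,[-5.1,0,2.28],[0,-0.03,0]],
    [255,[-5.95,0,2.66],[0,-0.03,0]],
    [255,[-6.8,0,3.04],[0,-0.04,0]],
    [255,[-7.65,0,3.42],[0,-0.04,0]],
    [255,[-8.5,0,3.8],[0,-0.04,0]],
    [255,[-8.5,0,3.8],[0,-0.04,0]]
  ]
}}

```text
clock: 6.97
eef_pos: [540.3, 114.3, 67.3]
tcp_rot: [3.137, 0.464, 2.961]
contact_force: [0.3, 0.4, 0.7]
opening: 0.0
```

Run:
```python
from h import *
where(); goalf(-30,33,62,.46);goalf(-4,33,62,.5);goalf(4,33,62,.5)
p,_=snap('side','side5')
cv2.imwrite('pics/c5.png',cv2.resize(p[170:280,190:360],None,fx=4,fy=4,interpolation=cv2.INTER_CUBIC)[:,:,::-1])
```

```text
6.9667 tcp box [[-58.4  33.9  64.3]] q [ 0.34  0.37  2.22 -1.01  0.26 -0.11] F [0.3 0.4 0.7] open 0.0
shift cm [-2.43 -0.07  1.48] turn [ 0.001  0.004 -0.008]
shift cm [-4.76 -0.05  2.64] turn [ 0.001 -0.036 -0.008]
shift cm [-5.47 -0.05  3.  ] turn [ 0.001 -0.036 -0.008]
```

View pics/c5.png

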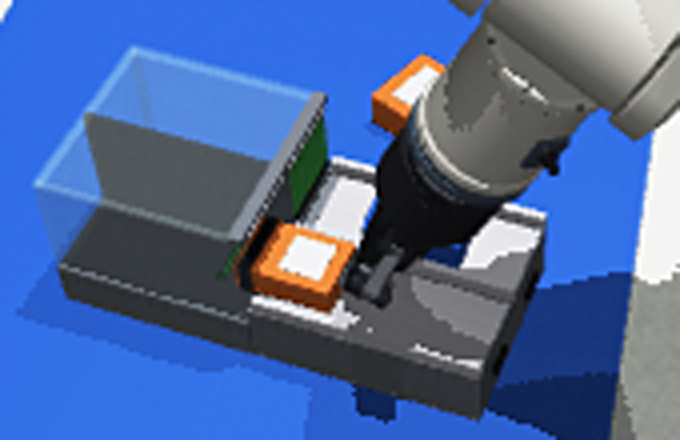

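The pack is straight in its lane with its nose already through the flap, left edge near crop (245,275). The fingers at (370,280) are against its rear. Continuing to just short of the drop.

Request:
{"fn": "play_rows", "kwargs": {
  "rows": [
    [255,[-0.6,0,0.36],[0,0,0]],
    [255,[-1.2,0,0.74],[0,0,0]],
    [255,[-1.8,0,1.1],[0,-0.01,0]],
    [255,[-2.4,0,1.46],[0,-0.02,0]],
    [255,[-3,0,1.76],[0,-0.02,0]],
    [255,[-3.6,0,2.06],[0,-0.03,0]],
    [255,[-4.2,0,2.36],[0,-0.035,0]],
    [255,[-4.76,0,2.64],[0,-0.035,0]],
    [255,[-4.76,0,2.64],[0,-0.035,0]]
  ]
}}

```text
clock: 7.77
eef_pos: [592.7, 104.5, 63.0]
tcp_rot: [3.138, 0.497, 2.962]
contact_force: [-1.0, -0.8, -0.3]
opening: -0.001
```

Run:
```python
from h import *
where(); goalf(4,33,62,.5);goalf(7,33,62,.5)
p,_=snap('side','side6')
cv2.imwrite('pics/c6.png',cv2.resize(p[170:280,190:360],None,fx=4,fy=4,interpolation=cv2.INTER_CUBIC)[:,:,::-1])
```

```text
7.7667 tcp box [[-5.1 33.1 60. ]] q [ 0.29  0.42  2.15 -1.07  0.25 -0.09] F [-1.  -0.8 -0.3] open -0.0
shift cm [-0.89 -0.01  0.25] turn [-0.    -0.003 -0.006]
shift cm [-1.16 -0.01  0.4 ] turn [-0.    -0.003 -0.006]
```

View pics/c6.png

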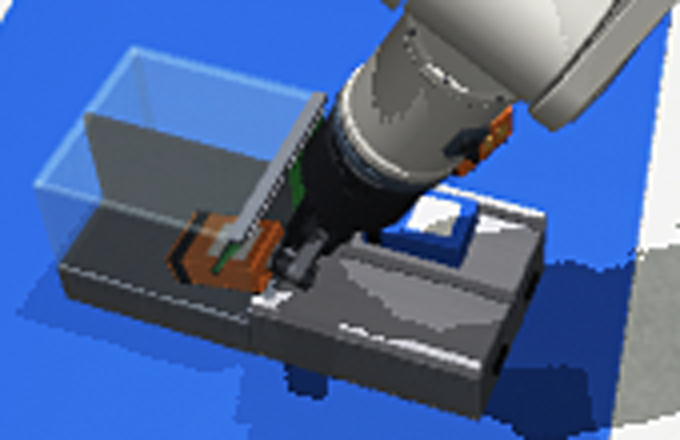

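The pack's front hangs over the catch floor at crop (190,255) and its rear is near the sill at (275,265). The forces are clean. Pushing the last millimetres slowly.

Request:
{"fn": "play_rows", "kwargs": {
  "rows": [
    [255,[-0.3,0,0.08],[0,0,0]],
    [255,[-0.6,0,0.15],[0,0,0]],
    [255,[-0.9,0,0.25],[0,0,0]],
    [255,[-0.9,0,0.25],[0,0,0]]
  ]
}}

```text
clock: 8.15
eef_pos: [601.1, 103.0, 65.2]
tcp_rot: [3.138, 0.497, 2.962]
contact_force: [-1.2, 0.5, 0.5]
opening: 0.002
```

Run:
```python
from h import *
where(); goalf(8,33,62,.5)
p,_=snap('side','side7')
cv2.imwrite('pics/c7.png',cv2.resize(p[170:280,190:360],None,fx=4,fy=4,interpolation=cv2.INTER_CUBIC)[:,:,::-1])
p,d,P=cloud('side7'); Q=tobox(P.reshape(-1,3)).reshape(P.shape); h=cv2.cvtColor(p,cv2.COLOR_RGB2HSV)
m=(h[...,0]>6)&(h[...,0]<24)&(h[...,1]>110)&(Q[...,0]>-20)&(Q[...,0]<150)&(Q[...,1]>0)&(Q[...,1]<75)
q=Q[m]; print(m.sum(),q.min(0).round(),q.max(0).round(),np.percentile(q,[5,50,95],axis=0).round(1))
```

```text
8.15 tcp box [[ 3.5 33.1 62.2]] q [ 0.29  0.43  2.13 -1.02  0.25 -0.15] F [-1.2  0.5  0.5] open 0.0
shift cm [-0.39 -0.01  0.23] turn [-0.    -0.003 -0.006]
238 [ 1. 11. 41.] [ 68.  73. 126.] [[  3.3  36.4  53.7]
 [ 27.8  69.5  78.8]
 [ 54.3  71.9 123.6]]
```

View pics/c7.png

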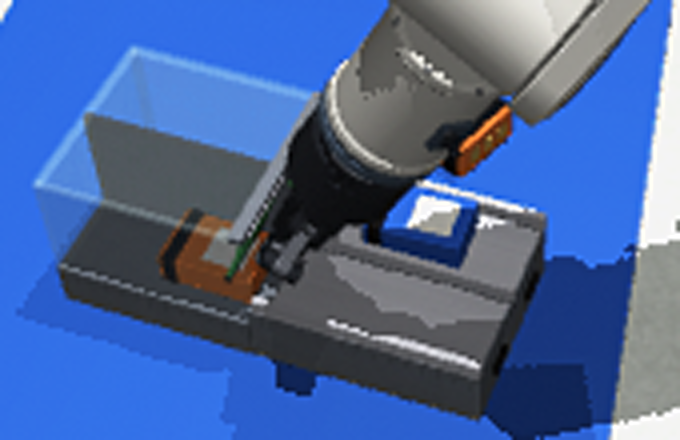

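```bash
cat >> h.py <<'E'
def packside(tag,yb=56,zt=None):
    p,d,T,k=load(tag); h=cv2.cvtColor(p,cv2.COLOR_RGB2HSV)
    m=((h[...,0]>5)&(h[...,0]<26)&(h[...,1]>110)&(h[...,2]>40)); m[:222]=0;m[250:]=0;m[:,:225]=0;m[:,262:]=0
    o=tobox(T[:3,3])[0]; out={}
    for v in range(222,250):
        us=np.where(m[v])[0]
        if len(us)<2: continue
        r=[]
        for u in(us[0],us[-1]):
            w=RB.inv().apply(T[:3,:3]@np.array([(u-k[1])/k[0],(v-k[2])/k[0],1])); X=o+w*(yb-o[1])/w[1]; r+=[u,X[[0,2]].round(1)]
        print(v,*r)
E
python3 -c "
from h import *
packside('side7')
p=load('side7')[0]
cv2.imwrite('pics/c7b.png',cv2.resize(p[205:260,220:285],None,fx=10,fy=10,interpolation=cv2.INTER_CUBIC)[:,:,::-1])"
```

```text
224 241 [ 34.5 119. ] 243 [ 28.5 121.4]
225 240 [ 38.1 113.5] 246 [ 20.  120.8]
226 240 [ 38.7 109.3] 247 [ 17.6 117.8]
227 234 [57.7 97.4] 243 [ 30.2 108.7]
228 233 [61.5 91.7] 256 [ -8.  120.2]
229 232 [65.3 86. ] 256 [ -7.5 116. ]
230 232 [66.  81.5] 255 [ -4.1 110.5]
231 231 [69.9 75.7] 254 [ -0.7 105. ]
232 230 [73.8 69.8] 254 [ -0.2 100.7]
233 230 [74.5 65.3] 253 [ 3.2 95.2]
234 234 [62.4 66. ] 253 [ 3.7 90.8]
235 230 [75.9 56. ] 253 [ 4.2 86.4]
236 230 [76.7 51.4] 254 [ 1.7 83.3]
237 230 [77.4 46.7] 255 [-0.8 80.1]
238 230 [78.2 41.9] 256 [-3.4 77. ]
239 234 [65.9 42.8] 255 [ 0.1 71.2]
240 235 [63.4 39.5] 255 [ 0.6 66.7]
241 238 [54.4 38.9] 254 [ 4.2 60.8]
242 241 [45.5 38.4] 254 [ 4.7 56.2]
243 245 [33.3 39.3] 253 [ 8.3 50.3]
244 248 [24.4 38.7] 252 [11.9 44.3]
245 251 [15.6 38.2] 252 [12.4 39.6]
```

View pics/c7b.png

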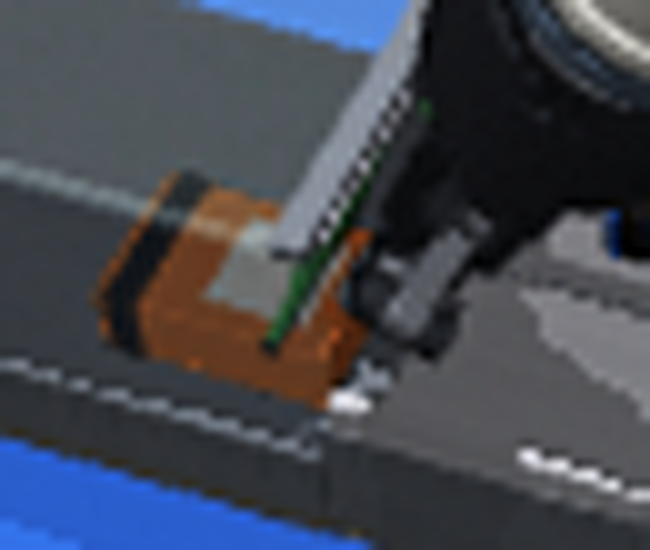

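The pack's lower edge lies at a constant z of about 38–39 (calibration bias about 3 mm) from x ≈ 13 to beyond 63. So it is flat on the catch floor, origin about x = 47. Withdrawing straight back.

Request:
{"fn": "play_rows", "kwargs": {
  "rows": [
    [255,[0.8,0,-0.44],[0,0,0]],
    [255,[1.7,0,-0.93],[0,0,0]],
    [255,[2.6,0,-1.42],[0,0,0]],
    [255,[3.5,0,-1.91],[0,0,0]],
    [255,[4.4,0,-2.4],[0,0,0]],
    [255,[5.3,0,-2.9],[0,0,0]],
    [255,[6.2,0,-3.4],[0,0,0]],
    [255,[7.1,0,-3.9],[0,0,0]],
    [255,[8,0,-4.4],[0,0,0]],
    [255,[9.3,0,-7],[0,0.03,0]],
    [255,[10.6,0,-10],[0,0.06,0]],
    [255,[11,0,-13],[0,0.06,0]]
  ]
}}

```text
clock: 9.2
eef_pos: [453.9, 128.0, 115.7]
tcp_rot: [-3.141, 0.438, 2.963]
contact_force: [-0.2, -0.5, 0.3]
opening: 0.003
```

Run:
```python
from h import *
where()
p,_=snap('side','side8'); packside('side8')
cv2.imwrite('pics/c8.png',cv2.resize(p[165:275,185:345],None,fx=5,fy=5,interpolation=cv2.INTER_CUBIC)[:,:,::-1])
```

```text
9.2 tcp box [[-145.8   32.6  112.7]] q [ 0.46  0.17  2.32 -0.74  0.39 -0.28] F [-0.2 -0.5  0.3] open 0.0
224 241 [ 34.5 119. ] 243 [ 28.5 121.4]
225 240 [ 38.1 113.5] 246 [ 20.  120.8]
226 240 [ 38.7 109.3] 247 [ 17.6 117.8]
227 234 [57.7 97.4] 243 [ 30.2 108.7]
228 233 [61.5 91.7] 240 [ 39.9 100.6]
229 232 [65.3 86. ] 242 [34.3 98.8]
230 232 [66.  81.5] 242 [34.9 94.4]
231 231 [69.9 75.7] 241 [38.6 88.7]
232 230 [73.8 69.8] 241 [39.2 84.3]
233 230 [74.5 65.3] 240 [42.9 78.5]
234 234 [62.4 66. ] 239 [46.7 72.7]
235 230 [75.9 56. ] 242 [37.9 72.1]
236 230 [76.7 51.4] 245 [29.2 71.6]
237 230 [77.4 46.7] 251 [11.3 74.9]
238 230 [78.2 41.9] 251 [11.8 70.4]
239 234 [65.9 42.8] 251 [12.3 65.9]
240 235 [63.4 39.5] 251 [12.9 61.4]
241 238 [54.4 38.9] 251 [13.4 56.8]
242 241 [45.5 38.4] 251 [13.9 52.2]
243 245 [33.3 39.3] 253 [ 8.3 50.3]
244 248 [24.4 38.7] 252 [11.9 44.3]
245 251 [15.6 38.2] 252 [12.4 39.6]
```

View pics/c8.png

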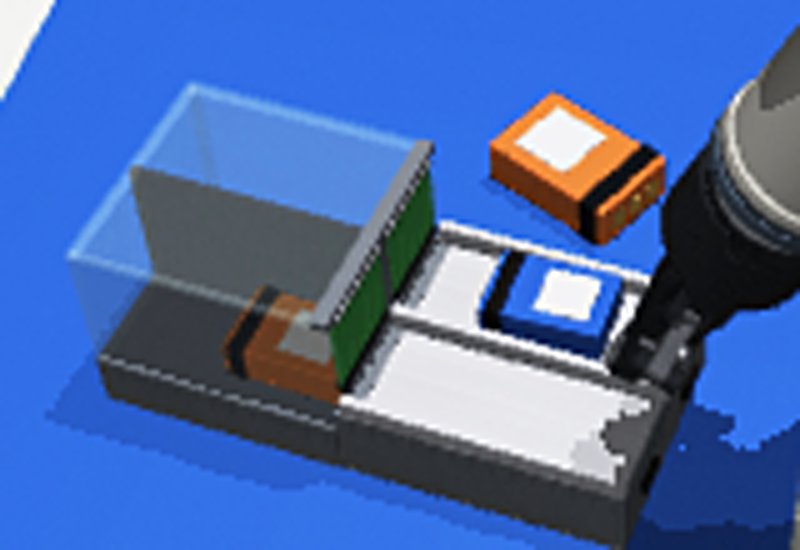

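Both green flaps hang shut at crop (360,330) and (415,240). The pack lies flat inside at (285,345), and the blue pack is unmoved at (555,295). Raising the arm clear for a final check.

Request:
{"fn": "play_rows", "kwargs": {
  "rows": [
    [255,[3,0,-4],[0,0,0]],
    [255,[4,0,-8],[0,0,0]],
    [255,[4,0,-8],[0,0,0]],
    [255,[4,0,-8],[0,0,0]],
    [255,[4,0,-8],[0,0,0]],
    [255,[4,0,-8],[0,0,0]]
  ]
}}

```text
clock: 9.75
eef_pos: [386.7, 140.5, 171.3]
tcp_rot: [-3.141, 0.443, 2.962]
contact_force: [-0.1, 0.1, 0.0]
opening: -0.001
```

Run:
```python
from h import *
where()
p,_=snap('side','side9'); snap('top','top9')
P,d,C=cloud('side9'); Q=tobox(C.reshape(-1,3)).reshape(C.shape); h=cv2.cvtColor(P,cv2.COLOR_RGB2HSV)
g=(h[...,0]>45)&(h[...,0]<80)&(h[...,1]>120)&(abs(Q[...,1])<70)&(abs(Q[...,0])<80)&(Q[...,2]>50)
for s in(1,-1):
  q=Q[g&(s*Q[...,1]>5)]; print('flap',s,len(q),'x by z', np.polyfit(q[:,2],q[:,0],1).round(3), np.median(q,0).round(1))
for t in('side1','side9'):
  P,d,C=cloud(t); Q=tobox(C.reshape(-1,3)).reshape(C.shape)
  m=(Q[...,2]>70)&(Q[...,2]<80)&(Q[...,0]>-155)&(Q[...,0]<-20)&(abs(Q[...,1]+33)<32); q=Q[m][:,:2].astype(np.float32); print(t,'blue',cv2.minAreaRect(q))
a=load('top9')[0]; cv2.imwrite('pics/c9.png',cv2.resize(a[70:230,190:440],None,fx=3,fy=3)[:,:,::-1])
```

```text
9.75 tcp box [[-214.2   33.3  168.3]] q [ 0.6  -0.05  2.37 -0.59  0.57 -0.33] F [-0.1  0.1  0. ] open -0.0
flap 1 129 x by z [-2.000e-03  3.105e+00] [ 2.9 37.  90.8]
flap -1 100 x by z [-0.009  3.841] [  3.  -30.9  90.4]
side1 blue ((-79.62437438964844, -28.557518005371094), (71.27017974853516, 48.52439498901367), 4.941019535064697)
side9 blue ((-79.11946868896484, -29.98464012145996), (69.68677520751953, 49.871620178222656), 3.6559574604034424)
```

View pics/c9.png

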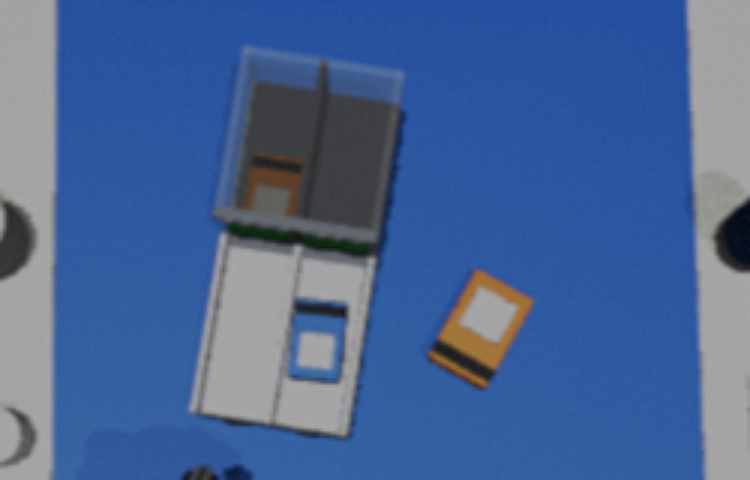

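The top view shows the orange pack inside the left bay, nose edge at crop (275,155). The blue pack and the larger orange pack haven't moved. One cross-check of the nose's x, then I hand in.

Run:
```python
from h import *
x=tobox(ray('top9',190+275/3,70+155/3,62))[0]; print('nose',x.round(1),'origin x',round(x[0]-35,1))
if 42<x[0]-35<110: print(r.sign_off())
```

```text
nose [77.7 31.5 59. ] origin x 42.7
the job is handed in; nothing more can be done
None
```

The orange pack is in the box: I pushed the smallest of the three orange packs (left lane) nose first through its flap with shut, tilted fingers. It dropped over the sill, and I drew the fingers straight back out and handed in at about 10 s of the 35 s allowed. The first approach stalled at wrist joint limits in free space. I backed out, turned the tool half round and used a steeper tilt.

- **Pack:** it looked flat on the catch floor. The side view put its lower edge level at z ≈ 38–39, about 3 mm above the true floor height, which I put down to calibration error. The two views disagree on how far in it is: about 47 mm past the flap plane from the side and about 43 mm from the top. Both are inside 39–115 mm, but 43 is only a few millimetres above the lower limit.
- **Flaps:** both measured vertical, within 0.01 rad.
- **Blue pack:** it shifted about 1.5 mm between the first and last pictures, which is within measurement noise.
- **Robot and bystanders:** the arm was clear of everything with no contact force. The area around the box looked unchanged in the last top view, but I did not measure the bystanders one by one.

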